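# Lock the tube block of a dry bath with a flat driver

## Task

The slotted lock screw on top of the dry bath, which holds the tube block, has been left loose. Take the flat driver from the tool rack, seat its blade in the slot and turn the screw clockwise until it is fully home against its stop, keeping the blade right down in the slot all the while it turns and never forcing it, then hang the driver back in its free hole of the rack, upright. Turn the screw only with the driver, and leave everything else where it is.

Things in the scene. Friction and masses are not known exactly. Their poses are not given: they have to be found in the camera images.
- driver_grip (a point): flat driver, hanging upright in the rack, blade down, loosely (some mm off the hole's centre). Black square handle 24 x 24 mm (flats square to its x and y), 76 mm tall; this point is on its axis, 110 mm above the blade's tip, 35 mm below the handle's top and 45 mm above the underside of its hanging flange (round, 36 mm across, 4 mm thick). About 0.12 kg
- driver_tip (a point): middle of the lower edge of the flat driver's steel blade: 16 mm wide along this x axis, 3 mm thick along y, 14 mm tall, below a round shaft of 8 mm; z points up to the handle
- lock_screw: slotted screw with a round steel head, 28 mm across, on the dry bath; origin in the middle of the slot, level with the head's top, 92 to 95 mm above the table when loose. Slot along this x axis, open at both ends, 4.6 mm wide (y), 5 mm deep, flat-bottomed; z up. Starts loose, 0.7 to 1.4 rad short of a firm stop (clockwise from above). Sinks 3 mm per rad. Turns at 0.04 to 0.08 N m; 0.25 N m is forcing it
- dry_bath: white bench dry bath, 200 x 200 mm, housing top 85 mm high, fixed to the bench; origin under its centre, on the table. The screw lies 55 mm to -x and 50 mm to +y of its centre in its own axes; an aluminium tube block rises to 97 mm on its +x half
- hole_a (a point): centre of one 22 x 22 mm through-hole of the aluminium tool rack, at the rack's top face, 80 mm above the table; the rack is a bridge 70 x 170 mm fixed to the bench, its plate 8 mm thick and open underneath, with the two holes 90 mm apart along its y axis
- hole_b (a point): centre of the other hole of the rack; which hole holds the flat driver varies, the other holds the nut driver. A hung tool's flange rests on the top face and its blade tip is 65 mm below it
- nut_driver_grip (a point): bystander: nut driver with a waisted round black handle about 24 mm across and a round steel socket end, hanging in the other hole; this point lies in its handle, 35 mm above the underside of its flange and 35 mm below its top
- cap_near: bystander: loose yellow screw cap, 30 mm across, 12 mm high; origin under its centre
- cap_far: bystander: another such cap
- tube: bystander: small clear tube with a yellow cap, 22 mm across, 40 mm tall, standing on the tube block of the dry bath; origin under its centre
- beaker: bystander: glass beaker, 70 mm across, 90 mm tall; origin under its centre
Not all that is in view belongs to the job. What is shaped like the part that bears hole_a but yellow is not meant.

How it is judged (in metres and radians):
On the way, in this order (a step that is already met when the one before it is completed fails the run):
1. the blade is seated in the slot of the still loose screw: its tip at least 3 mm below the top of the head and within 8 mm of the screw's axis; top of the head still more than 92 mm above the table (z of driver_tip in the frame of lock_screw below -0.003 m and horizontal distance between driver_tip and lock_screw below 0.008 m and z of lock_screw in the frame of dry_bath above 0.092 m), for 0.2 s.
2. the screw is turned home (top of the head below 91.1 mm) with the blade still seated (z of driver_tip in the frame of lock_screw below -0.003 m and horizontal distance between driver_tip and lock_screw below 0.008 m and z of lock_screw in the frame of dry_bath below 0.0911 m), for 0.2 s.
At the end, for the whole second after the job is handed in: the lock screw is home (top of its head below 91.1 mm above the table; 90.8 mm at the stop) and the flat driver hangs at rest and upright (within 0.12 rad) in its free hole of the rack: its axis within 12 mm of the hole's centre, its tip at least 60 mm below the rack's top face (z of lock_screw in the frame of dry_bath below 0.0911 m and angle between driver_grip's own z axis and vertical below 0.12 rad and ((horizontal distance between driver_grip and hole_a below 0.012 m and z of driver_tip in the frame of hole_a below -0.06 m) or (horizontal distance between driver_grip and hole_b below 0.012 m and z of driver_tip in the frame of hole_b below -0.06 m)) and linear speed of flat_driver below 0.02 m/s); the robot touches nothing.
It fails at once if the screw is being turned part-way home (top of its head between 91.1 and 92.5 mm) while the blade is not seated at least 2 mm deep in the slot (angular speed of lock_screw above 0.15 rad/s and z of lock_screw in the frame of dry_bath between 0.0911 and 0.0925 m and not (z of driver_tip in the frame of lock_screw below -0.002 m and horizontal distance between driver_tip and lock_screw below 0.008 m)).
It fails at once if the driver forces the screw (more than 70 N between them) (contact force between flat_driver and lock_screw above 70 N).
It fails at once if the gripper touches the screw (contact force between the fingers and lock_screw above 0.5 N).
It fails at once if a bystander is moved more than 25 mm (distance of any of nut_driver_grip, cap_near, cap_far, beaker, tube from where it was at the start of the episode above 0.025 m).
It also fails if it takes over 70 s, if anything falls off the work surface, if the arm or the gripper's body presses on something with over 40 N, if the wrist force passes 120 N, or if a joint passes its speed limit or range.

## Robot

A 6-joint arm with a two-finger parallel gripper is mounted at the origin on the work surface. World frame = base frame: x ahead of the robot, y to its left, z up, the work surface at z = 0. Lengths are in mm, angles in rad, forces in N, time in s.
With the tool pointing down it reaches from about 350 to 775 mm from the base axis. Payload 7.3 kg.
Tool frame: the origin (TCP) lies midway between the tips of the shut fingers; the grasp point (between the pads) lies 19 mm behind it; x points along the fingers, y is the direction in which the jaws open and shut, and the axes are right-handed (so a half turn about x gives the same grasp; the last joint's range is limited). The gripper opens to 92 mm and grips with 3 to 60 N. Pads are 19 mm wide; open, the fingers measure 130 mm over their backs; the gripper's body (75 mm by 190 mm) begins 47 mm behind the grasp point.
Start: joints at [1.169, 0.342, 1.524, -0, 1.275, -0.146], TCP at [132.819, 507.941, 226.741] pointing down, gripper open.
Joint ranges: [-2.53, 2.53], [-0.77, 2.02], [0.04, 2.7], [-1, 4.14], [0.28, 2.66], [-3.11, 3.11]. Speed limits (rad/s): [2.57, 2.57, 3.14, 3.14, 3.14, 3.14].

## Interface

Orientations are given as [roll, pitch, yaw] about the fixed x, y, z axes, in that order (R = Rz(yaw) Ry(pitch) Rx(roll)).
In Python, from plant import bot gives the robot as it stands. The module is installed in compiled form; this text tells all that it offers.
- The arm moves only by the shell command python3 -m handwheel 'ROWS' [OPENING]. ROWS is JSON, a list that holds one entry, the list of rows, each a list of 4 numbers: the shift along the tool's x, y, z in cm, then the turn about the tool's x in rad. A call has 1 to 8 rows; each row shifts and turns the commanded pose from where the row before left it, along the tool's axes as they then stand; what a row does not reach is not made up. A row lasts 1/12 s, in which the tool goes at most 41.7 mm and 7.16 degrees, less where a joint would pass 70% of its speed; a pose out of reach is approached as far as the arm can. A call is refused whole if a number of a shift passes 4.17 or a number of a turn 0.125, either way. A call with a gripper value outside its range is refused whole. OPENING is the opening, from 0 (shut) to 1 (fully open), set as the call begins (- or left out, the last holds). The fingers move at their own pace and stop on an object; the grip force is fixed at half the most. Time passes only in rows, so rows that do not move let the fingers close. It gives the time, the measured TCP pose, the force and the opening at its end, in the units of the state.
- bot.get_obs(): the state, without advancing time (a new reading comes with each control period).
- bot.capture(name): name is "scene" or "top"; returns (picture, depth): 384x512x3 uint8, red, green, blue; 384x512 float32, mm along the optical axis (not along the pixel's ray), 0 where there is no reading.
- bot.camera_model(name): a dict with "fx", "fy", "cx", "cy" (pixels), "position" and "rotation" of the camera in the world. Camera axes: x right, y down, z forward; pixel columns grow to the right and rows downward; lengths in mm; the calibration is good to about 2 mm. A picture is of the moment at which its call begins. camera_model takes no time and is no camera call.
- bot.close_job(): hands the job in, once; it reports no verdict.
Trained networks look in the newest picture that a camera, given by its name, has taken for a name from the list of things; names that differ only in an ending like _2 or _b are one class to them, and where a whole thing is asked for, a point or a joint stands for the part that bears it (a point fixed in the world has none). Each returns a list of dicts, best first, with "conf" (0 to 1); they miss things now and then, are a little off and sometimes report something else, mostly with a low value. They report only what shows in the picture. A call takes as long as a camera call. They do not tell look-alikes from the thing itself.
- bot.find_in(camera, label): "bbox" ([left, top, width, height] in pixels, round what is visible of it).
- bot.spot_point(camera, label): "point" ([column, row] in pixels: a listed point, or the origin of a listed thing).
The state is a dict: "time": time; "joint_positions": joint angles; "dq": joint speeds; "tau": joint torques, N m; "tool_pos": TCP position; "tcp_rot": TCP orientation; "contact_force": force on the tool from outside, world axes, zero at the start; "moment": the same for the moment, N m; "grip_width": finger opening in mm.
Only numpy, scipy, OpenCV 4.12 (cv2) and the standard library are available. Lean on these libraries where they do the work, as an engineer would, in place of code of your own. Each camera call takes 0.05 s, during which the arm holds its last target.

## Working session

There is one attempt and no reset: what is moved stays moved. The work goes in short steps, Python scripts to look and compute and a shell command to move; the robot and the scene stay as the last step left them, time stands still between calls to the robot, and variables do not carry over. Pictures are saved under pics/ and viewed, and the job is handed in when it is done.

```bash
mkdir -p pics; cat > h.py <<'E'
import numpy as np, cv2
from plant import bot
def cap(cam,name):
    p,d=bot.capture(cam); cv2.imwrite(f'pics/{name}.png',p[:,:,::-1]); np.save(f'pics/{name}_d.npy',d); return p,d
def world(cam,u,v,depth):
    m=bot.camera_model(cam); c=np.array([(u-m['cx'])/m['fx']*depth,(v-m['cy'])/m['fy']*depth,depth])
    return np.array(m['position'])+np.array(m['rotation'])@c
def onz(cam,u,v,z):
    m=bot.camera_model(cam); r=np.array(m['rotation'])@np.array([(u-m['cx'])/m['fx'],(v-m['cy'])/m['fy'],1]); p=np.array(m['position'])
    return p+r*(z-p[2])/r[2]
def proj(cam,P):
    m=bot.camera_model(cam); c=np.array(m['rotation']).T@(np.array(P,float)-np.array(m['position'])); return np.array([m['fx']*c[0]/c[2]+m['cx'],m['fy']*c[1]/c[2]+m['cy']])
E
python3 - <<'E'
from h import *
np.set_printoptions(precision=3,suppress=True)
for c in('scene','top'):
    cap(c,c+'0'); m=bot.camera_model(c); print(m)
    for l in ['driver_grip','lock_screw','hole_a','nut_driver_grip','dry_bath','tube','beaker','cap_near']:
        print(c,l,[(np.round(x['point'],1).tolist(),round(x['conf'],2)) for x in bot.spot_point(c,l)][:3])
print(bot.get_obs())
E
```

```text
{'fx': 383.24541050614897, 'fy': 383.24541050614897, 'cx': 252.67281747328897, 'cy': 189.59730577251295, 'position': array([977.348, 678.465, 577.124]), 'rotation': array([-2.107, -0.025,  2.538])}
scene driver_grip [([190.1, 145.8], 0.73)]
scene lock_screw [([315.8, 224.8], 0.61)]
scene hole_a [([286.6, 162.7], 0.96), ([265.3, 155.3], 0.87), ([191.3, 158.2], 0.65)]
scene nut_driver_grip [([216.1, 155.0], 0.48), ([253.4, 230.3], 0.35)]
scene dry_bath [([278.4, 262.7], 0.87)]
scene tube [([254.0, 234.3], 0.76), ([372.2, 335.9], 0.39)]
scene beaker [([373.9, 337.1], 0.87), ([253.1, 231.1], 0.21)]
scene cap_near [([248.6, 216.6], 0.54)]
{'fx': 496.77294228020605, 'fy': 496.77294228020605, 'cx': 261.45014821764397, 'cy': 190.9847205848911, 'position': array([ 263.239,   56.799, 1537.37 ]), 'rotation': array([-2.984, -0.001, -1.546])}
top driver_grip [([365.6, 175.1], 0.55)]
top lock_screw [([207.0, 189.3], 0.54)]
top hole_a [([406.8, 239.0], 0.97), ([303.1, 250.2], 0.88), ([333.7, 187.5], 0.86)]
top nut_driver_grip [([337.4, 187.8], 0.63)]
top dry_bath []
top tube [([226.2, 152.7], 0.43)]
top beaker [([143.5, 181.5], 0.82)]
top cap_near [([283.5, 197.7], 0.54)]
{'time': 0.9, 'joint_positions': array([ 1.169,  0.342,  1.524,  0.   ,  1.275, -0.146]), 'dq': array([-0.001, -0.002,  0.001,  0.   ,  0.001, -0.001]), 'tau': array([  0.   , -43.112, -24.448,   0.072,   0.048,  -0.   ]), 'tool_pos': array([132.835, 507.95 , 226.757]), 'tcp_rot': array([1.681, 1.571, 1.425]), 'contact_force': array([-0.48 ,  0.162,  0.883]), 'moment': array([0.03 , 0.016, 0.02 ]), 'grip_width': 91.62270972772185}
```

```bash
cat >> h.py <<'E'
from scipy.spatial.transform import Rotation as Ro
_cm=bot.camera_model
class B: pass
def _m(c):
    m=dict(_cm(c)); m['rotation']=Ro.from_euler('xyz',m['rotation']).as_matrix(); return m
def world(cam,u,v,depth):
    m=_m(cam); c=np.array([(u-m['cx'])/m['fx']*depth,(v-m['cy'])/m['fy']*depth,depth])
    return np.array(m['position'])+m['rotation']@c
def onz(cam,u,v,z):
    m=_m(cam); r=m['rotation']@np.array([(u-m['cx'])/m['fx'],(v-m['cy'])/m['fy'],1]); p=np.array(m['position'])
    return p+r*(z-p[2])/r[2]
def proj(cam,P):
    m=_m(cam); c=m['rotation'].T@(np.array(P,float)-np.array(m['position'])); return np.array([m['fx']*c[0]/c[2]+m['cx'],m['fy']*c[1]/c[2]+m['cy']])
E
python3 - <<'E'
import cv2
for c in('scene','top'):
    i=cv2.imread(f'pics/{c}0.png'); cv2.imwrite(f'pics/{c}0b.png',cv2.resize(i,(800,600),interpolation=cv2.INTER_CUBIC))
E
```

```text
(no output)
```

View pics/scene0b.png

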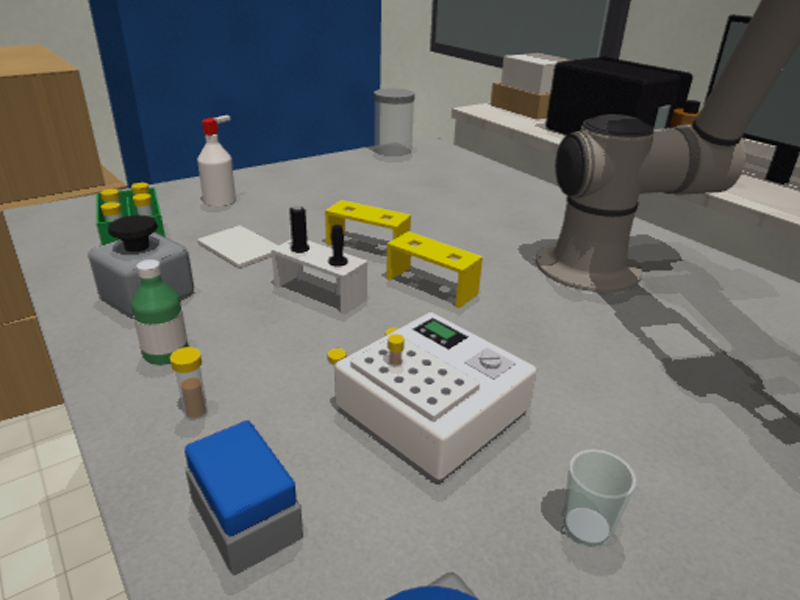

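View pics/top0b.png

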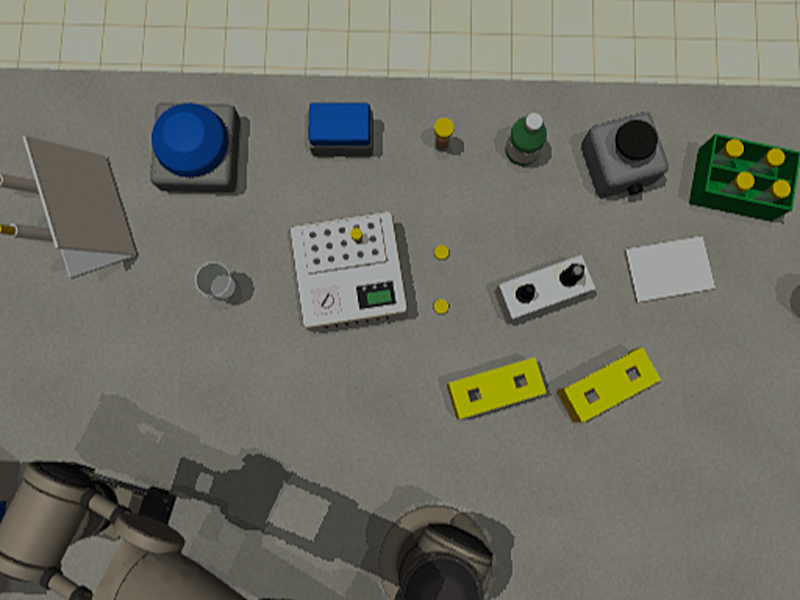

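The pictures show the aluminium rack at top (350,184) with two hung tools, and two yellow look-alike racks at about (317,248) and (391,245). The dry bath is at about (223,172), with the screw at about (208,190).

Possible matches for the driver:
- The taller black tool at scene (190,146), top (366,175).
- The waisted black tool at scene (216,155), top (337,188), which looks like the nut driver.

I'll check both in a crop.

```bash
python3 - <<'E'
from h import *
s=cv2.imread('pics/scene0.png'); t=cv2.imread('pics/top0.png')
a=cv2.resize(s[120:200,165:245],(400,400),interpolation=cv2.INTER_CUBIC)
b=cv2.resize(t[150:214,310:390],(400,320),interpolation=cv2.INTER_CUBIC)
c=cv2.resize(s[205:245,290:340],(400,320)[::1],interpolation=cv2.INTER_CUBIC)
d=cv2.resize(t[178:206,190:225],(400,320),interpolation=cv2.INTER_CUBIC)
o=np.zeros((600,800,3),np.uint8); o[:280,:400]=cv2.resize(a,(400,280)); o[:280,400:]=cv2.resize(b,(400,280)); o[280:,:400]=c; o[280:,400:]=d
cv2.imwrite('pics/crop0.png',o)
np.set_printoptions(precision=1,suppress=True)
ds=np.load('pics/scene0_d.npy');dt=np.load('pics/top0_d.npy')
print('driver grip top@115',onz('top',365.6,175.1,125),'scene',onz('scene',190.1,145.8,125))
print('nut',onz('top',337.4,187.8,115),onz('scene',216.1,155,115))
print('screw',onz('top',207,189.3,93),onz('scene',315.8,224.8,93))
# handle top centre by depth
for cam,d,u0,u1,v0,v1 in (('top',dt,315,385,155,210),('scene',ds,175,235,125,185)):
    P=[]
    for v in range(v0,v1):
        for u in range(u0,u1):
            if d[v,u]>0: P.append(np.r_[world(cam,u,v,d[v,u]),u,v])
    P=np.array(P); np.save(f'pics/P{cam}.npy',P)
    h=P[P[:,2]>140]; print(cam,len(h),h[:,2].max())
    h=P[P[:,2]>P[:,2].max()-8]; print(h.mean(0),h.min(0),h.max(0))
    r=P[(P[:,2]>74)&(P[:,2]<83)]; print('rack',len(r),cv2.minAreaRect(r[:,:2].astype(np.float32)))
E
```

```text
driver grip top@115 [ 541.3 -238.7  125. ] scene [ 548.3 -236.7  125. ]
nut [ 503.8 -158.7  115. ] [ 505.6 -164.3  115. ]
screw [493.5 222.   93. ] [473.6 209.1  93. ]Traceback (most recent call last):
  File "<stdin>", line 19, in <module>
  File "h.py", line 19, in world
    m=_m(cam); c=np.array([(u-m['cx'])/m['fx']*depth,(v-m['cy'])/m['fy']*depth,depth])
  File "h.py", line 17, in _m
    m=dict(_cm(c)); m['rotation']=Ro.from_euler('xyz',m['rotation']).as_matrix(); return m
           ~~~^^^
ValueError: time passes only in moves, steps and waits
```

View pics/crop0.png

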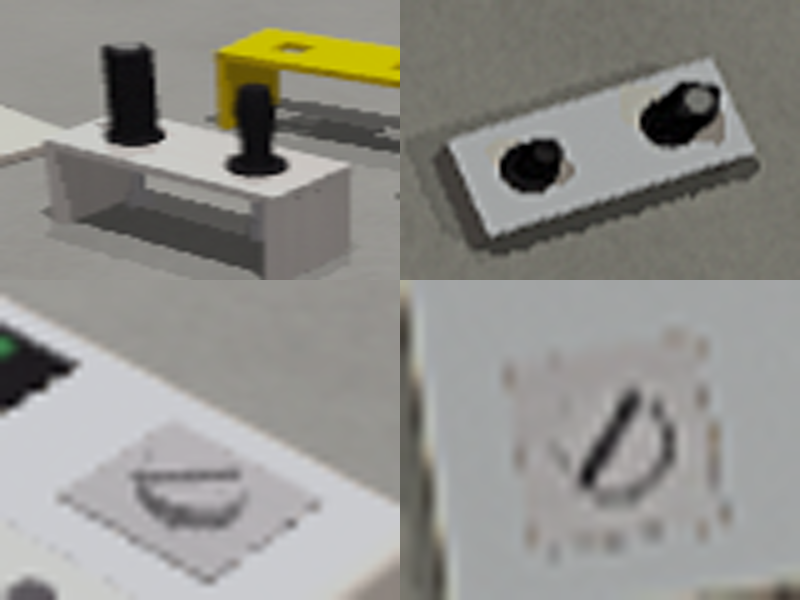

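```bash
cat >> h.py <<'E'
import functools
@functools.lru_cache(None)
def _m(c):
    m=dict(_cm(c)); m['rotation']=Ro.from_euler('xyz',m['rotation']).as_matrix(); return m
E
python3 - <<'E'
from h import *
np.set_printoptions(precision=1,suppress=True)
print('screw',onz('top',208,191.2,93),onz('scene',313,229,93))
ds=np.load('pics/scene0_d.npy');dt=np.load('pics/top0_d.npy')
for cam,d,u0,u1,v0,v1 in (('top',dt,315,385,155,210),('scene',ds,175,235,125,185)):
    P=[]
    for v in range(v0,v1):
        for u in range(u0,u1):
            if d[v,u]>0: P.append(np.r_[world(cam,u,v,d[v,u]),u,v])
    P=np.array(P); np.save(f'pics/P{cam}.npy',P)
    print(cam,P[:,2].max())
    for zl,zh in((150,170),(135,150),(110,150)):
        h=P[(P[:,2]>zl)&(P[:,2]<zh)]
        if len(h): print(zl,len(h),h.mean(0),h.min(0),h.max(0))
    r=P[(P[:,2]>74)&(P[:,2]<83)]; print('rack',len(r),np.median(r[:,2]),cv2.minAreaRect(r[:,:2].astype(np.float32)))
# bath top
for cam,d in (('top',dt),('scene',ds)):
    P=[]
    for v in range(0,384,1):
        for u in range(0,512,1):
            if d[v,u]>0: P.append(world(cam,u,v,d[v,u]))
    P=np.array(P); q=P[(P[:,2]>79)&(P[:,2]<101)&(abs(P[:,0]-530)<170)&(abs(P[:,1]-185)<170)]
    q8=q[(abs(q[:,0]-530)<150)&(abs(q[:,1]-185)<150)]
    print(cam,'bath',len(q8),cv2.minAreaRect(q8[:,:2].astype(np.float32)))
    if cam=='top': np.save('pics/Pt.npy',P)
    else: np.save('pics/Ps.npy',P)
E
```

```text
screw [488.  218.8  93. ] [489.1 217.1  93. ]
top 165.6324530805889
150 89 [ 538.1 -228.4  158.6  364.4  173.9] [ 502.7 -253.3  150.1  338.   168. ] [ 556.5 -154.5  165.6  373.   186. ]
135 47 [ 518.3 -185.2  143.5  348.2  181.4] [ 499.1 -248.8  135.4  335.   170. ] [ 552.8 -148.   150.   371.   188. ]
110 86 [ 521.9 -193.7  134.8  350.6  180.8] [ 499.1 -248.8  112.5  334.   170. ] [ 552.8 -146.2  150.   371.   189. ]
rack 849 79.24899888767891 ((526.6654663085938, -200.80715942382812), (70.59545135498047, 171.27310180664062), 21.10552215576172)
scene 163.00131709047946
150 66 [ 544.4 -228.9  156.8  192.1  136. ] [ 508.5 -252.9  150.2  185.   132. ] [ 557.4 -151.7  163.   216.   145. ]
135 95 [ 531.4 -194.4  142.6  202.5  144.1] [ 503.1 -254.   135.3  185.   137. ] [ 557.5 -146.3  150.   219.   151. ]
110 237 [ 532.6 -196.2  130.6  201.9  147.9] [ 503.1 -254.   110.3  185.   137. ] [ 557.6 -145.8  150.   219.   159. ]
rack 854 80.59329817857002 ((439.9678039550781, -257.0412902832031), (314.85430908203125, 176.44085693359375), 33.81120300292969)
top bath 4019 ((551.2335205078125, 179.5026092529297), (199.5822296142578, 199.22509765625), 10.547921180725098)
scene bath 5383 ((553.1179809570312, 180.69277954101562), (199.81607055664062, 199.18960571289062), 10.656534194946289)
```

```bash
cat > fit.py <<'E'
from h import *
np.set_printoptions(precision=2,suppress=True)
ims={c:cv2.imread(f'pics/{c}0.png') for c in('scene','top')}
box={'scene':(172,205,125,172),'top':(350,385,160,195)}
S=8
def masks(cam,p):
    x,y,yaw,ox,oy=p
    u0,u1,v0,v1=box[cam]; M=np.zeros(((v1-v0)*S,(u1-u0)*S),np.uint8)
    def hull(pts):
        q=np.array([proj(cam,k) for k in pts])+ (np.array([ox,oy]) if cam=='scene' else 0)
        q=((q-[u0,v0]+0.5)*S).astype(np.int32); cv2.fillConvexPoly(M,cv2.convexHull(q),255)
    c,s=np.cos(yaw),np.sin(yaw)
    hull([(x+c*a-s*b,y+s*a+c*b,z) for a in(-12,12) for b in(-12,12) for z in(84,160)])
    t=np.linspace(0,6.28,24); hull([(x+18*np.cos(k),y+18*np.sin(k),z) for k in t for z in(80,84)])
    return cv2.resize(M,(u1-u0,v1-v0),interpolation=cv2.INTER_AREA)/255.
tg={}
for cam in ims:
    u0,u1,v0,v1=box[cam]; g=ims[cam][v0:v1,u0:u1].max(2).astype(float)
    d=np.load(f'pics/{cam}0_d.npy')
    tg[cam]=np.clip((120-g)/80,0,1)
    if cam=='top':
        m=(g>60)&(np.hypot(*(np.mgrid[v0:v1,u0:u1]-np.array([171,370])[:,None,None]))<4); tg[cam][m]=1
    if cam=='scene':
        pass
def cost(p): return sum(((masks(c,p)-tg[c])**2).sum() for c in ims)
if __name__=='__main__':
    from scipy.optimize import minimize
    for yaw in np.radians(range(-35,55,10)):
        r=minimize(cost,[544,-241,yaw,0,0],method='Nelder-Mead',options=dict(initial_simplex=np.array([[544,-241,yaw,0,0],[548,-241,yaw,0,0],[544,-237,yaw,0,0],[544,-241,yaw+.15,0,0],[544,-241,yaw,1,0],[544,-241,yaw,0,1]]),maxiter=250))
        print(r.fun,r.x,np.degrees(r.x[2]))
E
python3 fit.py; python3 - <<'E'
from h import *
a=np.array([[583,482],[637,392]])-[400,280]; px=(a+.5)/11.43-.5+[190,178]
P=[onz('top',*k,93) for k in px]; d=P[1]-P[0]; print(px,P,np.degrees(np.arctan2(d[1],d[0])))
a=np.array([[137,475],[240,475]])-[0,280]; px=(a+.5)/8-.5+[290,205]
P=[onz('scene',*k,93) for k in px]; d=P[1]-P[0]; print(px,P,np.degrees(np.arctan2(d[1],d[0])))
o=bot.get_obs(); print(Ro.from_euler('xyz',o['tcp_rot']).as_matrix())
E
```

```text
92.141833189158 [ 543.36 -242.84   -0.54    0.06    0.34] -31.047033129482365
90.13467055940023 [ 543.39 -242.82   -0.32   -0.07    0.34] -18.57676163310201
89.84737336601307 [ 543.46 -242.58   -0.31   -0.09    0.3 ] -17.73348652875297
89.83454752979623 [ 543.3  -242.53   -0.32   -0.1     0.31] -18.341337583142373
94.33009731833909 [ 543.77 -242.17   -0.27    0.03    0.75] -15.55739815115131
128.55772323144942 [ 543.71 -242.74    0.3    -0.12    0.33] 16.9039301602401
93.22786740676662 [ 542.47 -242.3     1.01   -0.34    0.48] 57.79843059940257
93.08848447712418 [ 542.99 -242.48    1.01   -0.19   -0.27] 57.91215688836532
92.11452253940791 [ 543.31 -242.85    1.01   -0.03    0.36] 58.06454885183752
[[205.55424322 195.21653543]
 [210.27865267 187.34251969]] [array([475.83079381, 225.49670889,  93.        ]), array([499.62117935, 212.56789028,  93.        ])] -28.521745110456823
[[306.6875 228.9375]
 [319.5625 228.9375]] [array([500.29536741, 209.68844276,  93.        ]), array([477.09413652, 224.54635848,  93.        ])] 147.3647682921905
[[ 2.06556979e-05  2.53059263e-01  9.67450778e-01]
 [ 1.40852757e-04  9.67450768e-01 -2.53059264e-01]
 [-9.99999990e-01  1.41495225e-04 -1.56607242e-05]]
```

The driver is the square tool at scene (190,146). It stands at about (543,-243), which agrees with the hole position of (542.9,-242.8) that the rack gives. The screw is at about (488.3,218) with the slot yaw at about -30.5°. Its position agrees with the bath pose, which predicts (489,219). I'll start the approach.

```bash
python3 -m handwheel '[[[0,0,2,0],[0,0,4,0],[0,0,4,0],[0,0,4,0],[0,0,4,0],[0,0,4,0],[0,0,4,0],[0,0,4,0]]]' 1
python3 -m handwheel '[[[0,-3.7,1.5,0],[0,-3.8,1.6,0],[0,-3.8,1.6,0],[0,-3.8,1.6,0],[0,-3.8,1.6,0],[0,-3.8,1.6,0],[0,-3.8,1.6,0],[0,-3.8,1.6,0]]]'
python3 -m handwheel '[[[0,-3.8,1.6,0],[0,-3.8,1.6,0],[0,-3.8,1.6,0],[0,-3.8,1.6,0],[0,-3.8,1.6,0],[0,-3.8,1.6,0],[0,-3.0,1.6,0],[0,-2.0,1,0]]]'
```

```text
time: 1.57
tool_pos: [424.9, 431.2, 226.8]
tcp_rot: [1.377, 1.571, 1.122]
contact_force: [-0.3, 0.6, -0.2]
grip_width: 92.0
time: 2.23
tool_pos: [469.2, 104.9, 226.9]
tcp_rot: [0.47, 1.57, 0.215]
contact_force: [1.2, -0.1, 0.4]
grip_width: 91.8
time: 2.9
tool_pos: [517.1, -196.7, 226.6]
tcp_rot: [-0.787, 1.57, -1.045]
contact_force: [0.6, -0.2, -0.4]
grip_width: 91.6
```

```bash
cat > go.py <<'E'
import sys
from h import *
def go(x,y,z,psi=None,P=None):
    o=bot.get_obs(); R=Ro.from_euler('xyz',o['tcp_rot']).as_matrix(); ps=np.degrees(np.arctan2(R[1,1],R[0,1]))
    d=R.T@(np.array([x,y,z])-o['tool_pos'])
    print('pos',o['tool_pos'].round(2),'psi',round(ps,2),'delta tool cm',(d/10).round(3),'turn', None if psi is None else round(np.radians((ps-psi+180)%360-180),4),'tilt',R[:2,0].round(4),'q',o['joint_positions'].round(2),'F',o['contact_force'].round(2),'M',o['moment'].round(3),'w',round(o['grip_width'],2),'t',o['time'])
if __name__=='__main__': go(*map(float,sys.argv[1:]))
E
python3 -m handwheel '[[[0,0,0,0.06],[0,0,0,0.06],[0,0,0,0.06],[0,0,0,0],[0,0,0,0]]]'; python3 go.py 543.4 -242.6 106 65
```

```text
time: 3.32
tool_pos: [516.9, -193.1, 226.7]
tcp_rot: [2.018, 1.571, 1.584]
contact_force: [-0.1, -0.1, 0.2]
grip_width: 91.6
pos [ 516.93 -193.09  226.66] psi 65.13 delta tool cm [12.066 -3.38   4.484] turn 0.0023 tilt [-0.      0.0001] q [-0.5   0.39  1.45  0.    1.3  -1.63] F [-0.07 -0.1   0.22] M [ 0.054  0.026 -0.048] w 91.58 t 3.3167
```

```bash
python3 -m handwheel '[[[0,-1.68,2.24,0],[0,-1.70,2.24,0],[1.5,0,0,0],[2,0,0,0],[0,0,0,0],[0,0,0,0]]]'; python3 go.py 543.4 -242.6 106 65
python3 - <<'E'
from h import *
cap('scene','s1');cap('top','t1')
s=cv2.imread('pics/s1.png');t=cv2.imread('pics/t1.png')
o=np.hstack([cv2.resize(s[90:190,150:250],(400,400),interpolation=2),cv2.resize(t[130:230,310:410],(400,400),interpolation=2)]);cv2.imwrite('pics/c1.png',o)
E
```

```text
time: 3.82
tool_pos: [542.8, -242.1, 191.0]
tcp_rot: [2.985, 1.568, 2.551]
contact_force: [-1.0, -0.3, 0.6]
grip_width: 92.2
pos [ 542.8  -242.14  191.01] psi 65.11 delta tool cm [ 8.501 -0.02   0.095] turn 0.0019 tilt [-0.0021  0.0014] q [-0.55  0.5   1.38  0.    1.27 -1.68] F [-0.96 -0.31  0.62] M [-0.021  0.009  0.025] w 92.24 t 3.8167
```

View pics/c1.png

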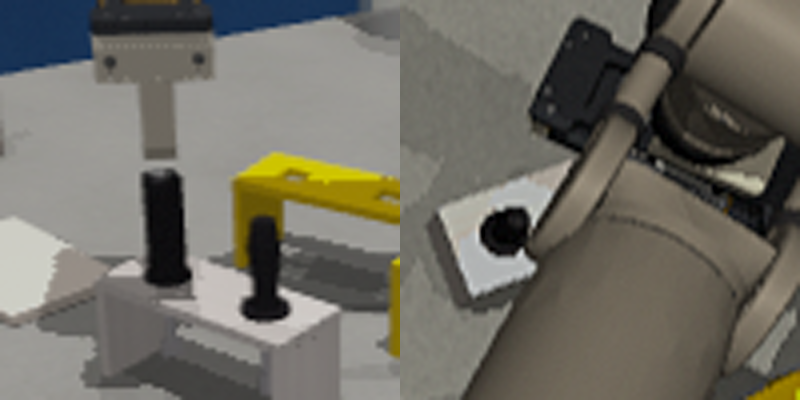

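The open finger (crop left, at about (160,120)) lines up with the handle at (163,215). The nut driver at (265,265) is clear, so I'll descend.

```bash
python3 -m handwheel '[[[2,0,0,0],[2,0,0,0],[2,0,0,0],[1.5,0,0,0],[1,0,0.0,0],[0,0,0,0],[0,0,0,0]]]'; python3 -m handwheel '[[[0,0,0,0],[0,0,0,0],[0,0,0,0],[0,0,0,0],[0,0,0,0],[0,0,0,0],[0,0,0,0],[0,0,0,0]]]' 0.15;python3 go.py 543.4 -242.6 106 65
```

```text
time: 4.5
tool_pos: [543.8, -242.7, 107.6]
tcp_rot: [-0.029, 1.57, -0.464]
contact_force: [0.4, -0.5, 0.6]
grip_width: 92.0
time: 5.17
tool_pos: [543.3, -242.6, 106.7]
tcp_rot: [2.41, 1.571, 1.974]
contact_force: [-0.3, -0.2, 0.3]
grip_width: 43.2
pos [ 543.28 -242.62  106.68] psi 65.03 delta tool cm [0.068 0.007 0.01 ] turn 0.0005 tilt [-0.      0.0001] q [-0.55  0.58  1.48  0.    1.08 -1.68] F [-0.31 -0.21  0.31] M [ 0.029  0.031 -0.001] w 43.25 t 5.1667
```

```bash
python3 -m handwheel '[[[0,0,0,0],[0,0,0,0],[0,0,0,0],[0,0,0,0],[0,0,0,0],[0,0,0,0]]]' 0;python3 go.py 543.4 -242.6 106 65
```

```text
time: 5.67
tool_pos: [543.3, -242.6, 106.6]
tcp_rot: [2.37, 1.571, 1.934]
contact_force: [0.2, -0.1, -0.3]
grip_width: 28.6
pos [ 543.29 -242.57  106.63] psi 65.03 delta tool cm [0.063 0.002 0.011] turn 0.0006 tilt [-0.0001  0.0002] q [-0.55  0.58  1.48  0.    1.08 -1.68] F [ 0.2  -0.06 -0.34] M [-0.08  -0.05   0.026] w 28.62 t 5.6667
```

```bash
python3 -m handwheel '[[[0,0,0,0],[0,0,0,0],[0,0,0,0],[0,0,0,0]]]' 0;python3 go.py 543.4 -242.6 106 65;python3 -m handwheel '[[[0,0,0,0],[0,0,0,0]]]';python3 go.py 543.4 -242.6 106 65
```

```text
time: 6.0
tool_pos: [543.3, -242.6, 106.6]
tcp_rot: [2.388, 1.571, 1.952]
contact_force: [1.1, -0.2, -1.2]
grip_width: 28.9
pos [ 543.27 -242.59  106.64] psi 65.03 delta tool cm [0.064 0.004 0.012] turn 0.0005 tilt [-0.0001  0.0001] q [-0.55  0.58  1.48  0.    1.08 -1.68] F [ 1.06 -0.2  -1.19] M [-0.019  0.049  0.008] w 28.87 t 6.0
time: 6.17
tool_pos: [543.3, -242.6, 106.6]
tcp_rot: [2.614, 1.571, 2.178]
contact_force: [-0.0, 0.3, -0.9]
grip_width: 28.7
pos [ 543.25 -242.58  106.65] psi 65.03 delta tool cm [0.065 0.005 0.014] turn 0.0005 tilt [-0.0001  0.0001] q [-0.55  0.58  1.48  0.    1.08 -1.68] F [-0.03  0.28 -0.85] M [-0.023  0.012  0.024] w 28.67 t 6.1667
```

The width of 28.7 mm is more than 24, so the handle sits about 12° off the jaws. I'll open slightly, turn and re-close.

```bash
python3 - <<'E'
from fit import *
from scipy.optimize import minimize
for d in range(-45,46,6):
    y=np.radians(d); r=minimize(lambda q:cost([q[0],q[1],y,q[2],q[3]]),[543.4,-242.6,0,.3],method='Nelder-Mead',options=dict(maxiter=60,initial_simplex=[[543.4,-242.6,0,.3],[545,-242.6,0,.3],[543.4,-241,0,.3],[543.4,-242.6,.5,.3],[543.4,-242.6,0,.8]])); print(d,round(r.fun,2))
E
```

```text
-45 112.39
-39 99.5
-33 92.61
-27 95.84
-21 91.41
-15 90.65
-9 100.26
-3 110.05
3 118.18
9 123.29
15 128.69
21 129.3
27 128.64
33 125.42
39 121.86
45 112.39
```

```bash
python3 -m handwheel '[[[0,0,0,0],[0,0,0,0],[0,0,0,0],[0,0,0,-0.07],[0,0,0,-0.07],[0,0,0,-0.07],[0,0,0,0]]]' 0.6;  python3 -m handwheel '[[[0,0,0,0],[0,0,0,0],[0,0,0,0],[0,0,0,0],[0,0,0,0],[0,0,0,0],[0,0,0,0],[0,0,0,0]]]' 0;python3 -m handwheel '[[[0,0,0,0],[0,0,0,0],[0,0,0,0]]]'; python3 go.py 543.4 -242.6 106 77
```

```text
time: 6.75
tool_pos: [543.4, -242.7, 106.8]
tcp_rot: [-0.103, 1.571, -0.327]
contact_force: [-0.7, 0.4, 0.3]
grip_width: 54.6
time: 7.42
tool_pos: [543.3, -242.6, 106.7]
tcp_rot: [1.794, 1.571, 1.568]
contact_force: [-1.0, -0.1, -0.4]
grip_width: 24.0
time: 7.67
tool_pos: [543.3, -242.6, 106.7]
tcp_rot: [1.211, 1.571, 0.986]
contact_force: [-0.0, 0.5, -0.2]
grip_width: 24.0
pos [ 543.33 -242.58  106.67] psi 77.06 delta tool cm [ 0.067 -0.     0.007] turn 0.0011 tilt [0.0001 0.0001] q [-0.55  0.58  1.48  0.    1.08 -1.89] F [-0.02  0.5  -0.19] M [ 0.026 -0.041  0.025] w 23.97 t 7.6667
```

```bash
python3 -m handwheel '[[[-0.5,0,0,0],[-1.5,0,0,0],[-2,0,0,0],[-2,0,0,0],[-2,0,0,0],[-2,0,0,0],[-2,0,0,0],[-1,0,0,0]]]'; python3 -m handwheel '[[[0,0,0,0],[0,0,0,0]]]'; python3 go.py 543.4 -242.6 106 77
python3 - <<'E'
from h import *
cap('scene','s2')
s=cv2.imread('pics/s2.png')
u,v=proj('scene',[543.3,-242.6,150]).astype(int);print(u,v)
o=cv2.resize(s[v-60:v+60,u-60:u+60],(600,600),interpolation=2);cv2.imwrite('pics/c2.png',o)
E
```

```text
time: 8.33
tool_pos: [543.9, -243.0, 239.6]
tcp_rot: [-0.312, 1.567, -0.538]
contact_force: [-0.0, -0.2, -0.0]
grip_width: 23.8
time: 8.5
tool_pos: [543.2, -242.5, 236.5]
tcp_rot: [0.814, 1.571, 0.588]
contact_force: [0.1, 0.9, -0.9]
grip_width: 23.8
pos [ 543.19 -242.54  236.46] psi 77.06 delta tool cm [ 1.3046e+01 -3.0000e-03  2.1000e-02] turn 0.0011 tilt [0.0001 0.0001] q [-0.55  0.47  1.31  0.    1.37 -1.89] F [ 0.07  0.91 -0.9 ] M [0.022 0.019 0.015] w 23.75 t 8.5
190 136
```

View pics/c2.png

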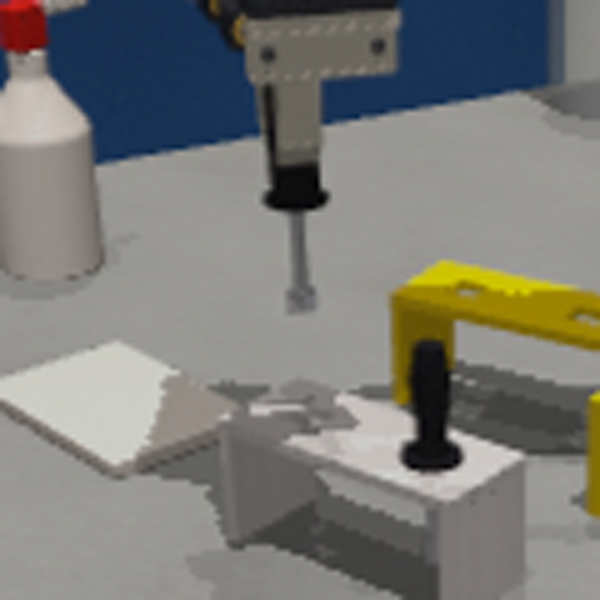

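The blade shows broad (crop (300,297), about 6 px for 16 mm) while tool y points nearly along the view. So the blade's width lies along tool z, and for the slot I need ψ≈59.5°. Next I'll raise the driver and carry it over.

```bash
python3 -m handwheel '[[[-2,0,0,0],[-2,0,0,0],[0,3,-1.1,0],[0,3.6,-1.3,0],[0,3.6,-1.3,0],[0,3.6,-1.3,0],[0,3.6,-1.3,0],[0,3.6,-1.3,0]]]'; python3 -m handwheel '[[[0,3.6,-1.3,0],[0,3.6,-1.3,0],[0,3.6,-1.3,0],[0,3.6,-1.3,0],[0,3.6,-1.3,0],[0,3,-1.1,0],[0,0,0,0],[0,0,0,0]]]'; python3 go.py 488.3 218 226 59.5
```

```text
time: 9.22
tool_pos: [515.0, -19.2, 275.0]
tcp_rot: [3.137, 1.568, 2.911]
contact_force: [1.1, 0.9, -1.6]
grip_width: 24.2
time: 9.88
tool_pos: [488.2, 202.1, 275.1]
tcp_rot: [-2.635, 1.568, -2.857]
contact_force: [-0.6, -0.7, -0.2]
grip_width: 23.8
pos [488.18 202.08 275.08] psi 77.26 delta tool cm [ 4.906  1.563 -0.326] turn 0.31 tilt [-0.0028 -0.0008] q [ 0.25  0.32  1.43 -0.    1.4  -1.1 ] F [-0.63 -0.68 -0.15] M [-0.03  -0.03   0.024] w 23.82 t 9.8833
```

```bash
python3 -m handwheel '[[[0,1.5,-0.3,0],[2,0,0,0.1],[2,0,0,0.1],[2,0,0,0.1],[0,0,0,0],[0,0,0,0]]]'; python3 go.py 488.3 218 205 59.5
```

```text
time: 10.38
tool_pos: [489.2, 214.7, 215.6]
tcp_rot: [-2.269, 1.567, -2.794]
contact_force: [-0.1, -0.1, -0.0]
grip_width: 24.2
pos [489.22 214.71 215.62] psi 59.96 delta tool cm [ 1.062  0.242 -0.242] turn 0.0081 tilt [-0.0033 -0.0012] q [ 0.27  0.37  1.51 -0.    1.26 -0.78] F [-0.09 -0.06 -0.03] M [-0.006 -0.063  0.   ] w 24.18 t 10.3833
```

```bash
python3 -m handwheel '[[[1,0.2,-0.2,0.008],[0,0,0,0],[0,0,0,0],[0,0,0,0]]]'; python3 go.py 488.3 218 205 59.5
python3 - <<'E'
from h import *
cap('scene','s3');cap('top','t3')
s=cv2.imread('pics/s3.png')
u,v=proj('scene',[488,218,100]).astype(int);print(u,v)
o=cv2.resize(s[v-40:v+30,u-35:u+35],(600,600),interpolation=2);cv2.imwrite('pics/c3.png',o)
print(bot.spot_point('scene','driver_tip'),bot.spot_point('scene','lock_screw'))
print(proj('scene',[488.3,218,113]),proj('scene',[488.3,218,93]))
E
```

```text
time: 10.72
tool_pos: [489.2, 218.8, 207.4]
tcp_rot: [0.826, 1.57, 0.293]
contact_force: [0.6, 0.5, -2.2]
grip_width: 23.8
pos [489.21 218.8  207.36] psi 59.46 delta tool cm [ 0.236 -0.115 -0.038] turn -0.0006 tilt [0.0011 0.0003] q [ 0.28  0.38  1.53  0.    1.24 -0.76] F [ 0.59  0.53 -2.17] M [0.013 0.007 0.037] w 23.82 t 10.7167
314 226
[{'point': [315.3, 220.7], 'conf': 0.53}, {'point': [278.2, 265.1], 'conf': 0.39}] []
[314.56279917 221.38816927] [313.54982317 229.08722514]
```

View pics/c3.png

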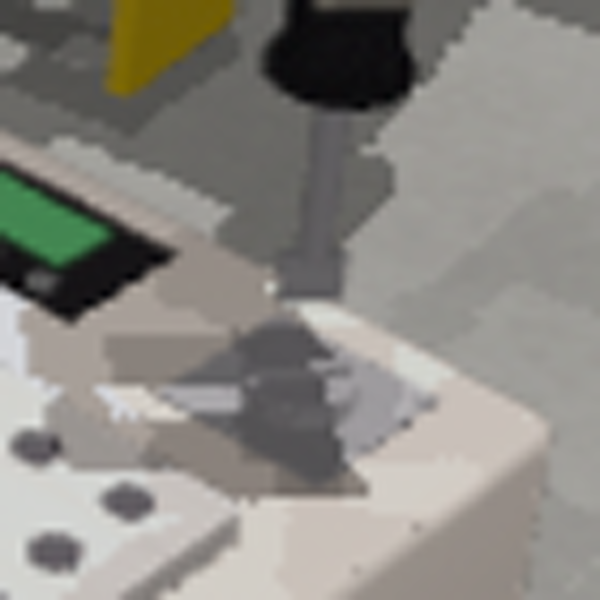

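```bash
python3 - <<'E'
from h import *
np.set_printoptions(precision=1,suppress=True)
for px in((315.2-.4,220.5),(314.8,220.2)): print(onz('scene',*px,115.7))
print(proj('scene',[489.2,218.8,115.7]))
print(onz('scene',313.1,228.9,93.5),onz('scene',313.1,228.9,92))
R=_m('scene')['rotation'];print(R[:,0])
s=cv2.imread('pics/s3.png'); s0=cv2.imread('pics/scene0.png')
o=np.hstack([cv2.resize(a[205:240,290:340],(400,280),interpolation=0) for a in(s,s0)]);cv2.imwrite('pics/c3b.png',o)
E
```

```text
[488.5 218.6 115.7]
[487.8 217.8 115.7]
[314.6 220.7]
[489.2 217.5  93.5] [487.6 216.   92. ]Traceback (most recent call last):
  File "<stdin>", line 6, in <module>
NameError: name '_m' is not defined
```

```bash
python3 -m handwheel '[[[1,-0.06,0,0],[0.7,0,0,0],[0,0,0,0],[0,0,0,0],[0,0,0,0]]]'; python3 go.py 488.3 218.3 189 59.5
```

```text
time: 11.33
tool_pos: [488.6, 218.3, 189.6]
tcp_rot: [-2.617, 1.57, 3.133]
contact_force: [0.3, 0.7, -0.5]
grip_width: 23.6
pos [488.59 218.27 189.55] psi 59.42 delta tool cm [ 0.055 -0.012 -0.027] turn -0.0014 tilt [-0.0003  0.    ] q [ 0.28  0.39  1.55  0.    1.19 -0.76] F [ 0.25  0.66 -0.49] M [-0.051  0.008 -0.071] w 23.6 t 11.3333
```

```bash
for i in 1; do python3 -m handwheel '[[[0.15,0,0,0],[0.1,0,0,0],[0,0,0,0],[0,0,0,0]]]'; python3 go.py 488.3 218.3 189 59.5;  python3 -m handwheel '[[[0.1,0,0,0],[0,0,0,0],[0,0,0,0]]]'; python3 go.py 488.3 218.3 189 59.5; done
```

```text
time: 11.67
tool_pos: [488.6, 218.3, 187.3]
tcp_rot: [1.498, 1.571, 0.964]
contact_force: [-0.1, 0.2, -0.4]
grip_width: 23.7
pos [488.6  218.28 187.27] psi 59.42 delta tool cm [-0.173 -0.013 -0.027] turn -0.0015 tilt [0.0001 0.0001] q [ 0.28  0.39  1.56  0.    1.19 -0.76] F [-0.1   0.17 -0.4 ] M [-0.059  0.025  0.025] w 23.73 t 11.6667
time: 11.92
tool_pos: [488.6, 218.3, 186.2]
tcp_rot: [2.493, 1.571, 1.959]
contact_force: [-0.4, 1.0, -1.1]
grip_width: 23.6
pos [488.56 218.27 186.19] psi 59.42 delta tool cm [-0.281 -0.011 -0.024] turn -0.0014 tilt [-0.      0.0001] q [ 0.28  0.4   1.56  0.    1.19 -0.76] F [-0.41  0.97 -1.11] M [-0.035 -0.016  0.044] w 23.63 t 11.9167
```

```bash
python3 -m handwheel '[[[0.1,0,0,0],[0,0,0,0],[0,0,0,0]]]'; python3 go.py 488.3 218.3 189 59.5;  python3 -m handwheel '[[[0.1,0,0,0],[0,0,0,0],[0,0,0,0]]]'; python3 go.py 488.3 218.3 189 59.5
```

```text
time: 12.17
tool_pos: [488.6, 218.3, 185.2]
tcp_rot: [3.094, 1.571, 2.56]
contact_force: [0.0, -0.1, -0.7]
grip_width: 24.0
pos [488.56 218.27 185.16] psi 59.42 delta tool cm [-0.384 -0.011 -0.024] turn -0.0014 tilt [-0.0001  0.    ] q [ 0.28  0.4   1.56  0.    1.18 -0.76] F [ 0.02 -0.07 -0.68] M [-0.037  0.007 -0.046] w 23.97 t 12.1667
time: 12.42
tool_pos: [488.6, 218.3, 184.2]
tcp_rot: [-2.828, 1.571, 2.922]
contact_force: [0.4, 0.5, -0.3]
grip_width: 24.1
pos [488.56 218.26 184.16] psi 59.42 delta tool cm [-0.484 -0.01  -0.024] turn -0.0014 tilt [-0.0001  0.    ] q [ 0.28  0.4   1.56  0.    1.18 -0.76] F [ 0.44  0.53 -0.34] M [-0.029  0.09  -0.044] w 24.05 t 12.4167
```

```bash
python3 -m handwheel '[[[0.1,0,0,0],[0,0,0,0],[0,0,0,0]]]'; python3 go.py 488.3 218.3 189 59.5;  python3 -m handwheel '[[[0.05,0,0,0],[0,0,0,0],[0,0,0,0]]]'; python3 go.py 488.3 218.3 189 59.5
```

```text
time: 12.67
tool_pos: [488.6, 218.3, 183.2]
tcp_rot: [2.428, 1.571, 1.895]
contact_force: [0.0, 0.4, -0.9]
grip_width: 24.1
pos [488.56 218.27 183.19] psi 59.42 delta tool cm [-0.581 -0.011 -0.024] turn -0.0015 tilt [-0.      0.0001] q [ 0.28  0.4   1.56  0.    1.18 -0.76] F [ 0.03  0.37 -0.91] M [-0.04  -0.001  0.007] w 24.14 t 12.6667
time: 12.92
tool_pos: [488.6, 218.3, 182.7]
tcp_rot: [1.454, 1.571, 0.92]
contact_force: [0.5, 0.3, -2.0]
grip_width: 23.9
pos [488.59 218.25 182.71] psi 59.42 delta tool cm [-0.629 -0.011 -0.028] turn -0.0014 tilt [0. 0.] q [ 0.28  0.4   1.56  0.    1.18 -0.76] F [ 0.5   0.32 -2.03] M [-0.005 -0.035  0.005] w 23.95 t 12.9167
```

```bash
python3 -m handwheel '[[[0.1,0,0,0],[0,0,0,0],[0,0,0,0]]]'; python3 go.py 488.3 218.3 189 59.5;  python3 -m handwheel '[[[0.05,0,0,0],[0,0,0,0],[0,0,0,0]]]'; python3 go.py 488.3 218.3 189 59.5
```

```text
time: 13.17
tool_pos: [488.5, 218.2, 181.6]
tcp_rot: [-2.75, 1.571, 2.999]
contact_force: [-0.6, -0.5, -1.5]
grip_width: 24.1
pos [488.55 218.24 181.64] psi 59.41 delta tool cm [-0.736 -0.008 -0.024] turn -0.0015 tilt [-0.0002  0.    ] q [ 0.28  0.4   1.57  0.    1.17 -0.76] F [-0.57 -0.5  -1.45] M [-0.067 -0.011  0.01 ] w 24.11 t 13.1667
time: 13.42
tool_pos: [488.6, 218.3, 181.2]
tcp_rot: [2.72, 1.571, 2.186]
contact_force: [0.7, -0.3, -1.0]
grip_width: 23.9
pos [488.57 218.26 181.2 ] psi 59.42 delta tool cm [-0.78  -0.011 -0.025] turn -0.0014 tilt [-0.  0.] q [ 0.28  0.4   1.57  0.    1.17 -0.76] F [ 0.74 -0.26 -1.  ] M [-0.023 -0.007  0.029] w 23.88 t 13.4167
```

```bash
python3 -m handwheel '[[[0.05,0,0,0],[0,0,0,0],[0,0,0,0]]]'; python3 go.py 488.3 218.3 189 59.5;  python3 -m handwheel '[[[0.05,0,0,0],[0,0,0,0],[0,0,0,0]]]'; python3 go.py 488.3 218.3 189 59.5
python3 - <<'E'
from h import *
cap('scene','s4')
s=cv2.imread('pics/s4.png'); s0=cv2.imread('pics/scene0.png')
o=np.hstack([cv2.resize(a[205:240,290:340],(400,280),interpolation=2) for a in(s,s0)]);cv2.imwrite('pics/c4.png',o)
E
```

```text
time: 13.67
tool_pos: [488.6, 218.3, 180.7]
tcp_rot: [2.52, 1.571, 1.986]
contact_force: [-0.5, 0.2, -1.6]
grip_width: 23.8
pos [488.57 218.26 180.69] psi 59.42 delta tool cm [-0.831 -0.011 -0.025] turn -0.0014 tilt [-0.      0.0001] q [ 0.28  0.4   1.57  0.    1.17 -0.76] F [-0.46  0.23 -1.55] M [-0.019 -0.037  0.016] w 23.81 t 13.6667
time: 13.92
tool_pos: [488.6, 218.3, 180.2]
tcp_rot: [2.482, 1.571, 1.948]
contact_force: [-0.1, -0.4, -1.1]
grip_width: 24.0
pos [488.57 218.28 180.19] psi 59.42 delta tool cm [-0.881 -0.012 -0.024] turn -0.0014 tilt [-0.      0.0001] q [ 0.28  0.4   1.57  0.    1.17 -0.76] F [-0.15 -0.42 -1.08] M [-0.012 -0.084  0.022] w 23.97 t 13.9167
```

View pics/c4.png

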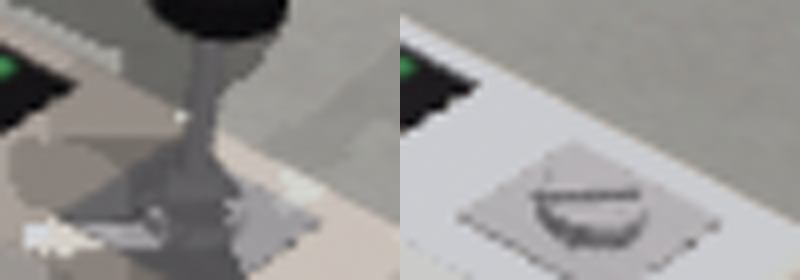

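The blade (crop left, at about (190,185)) meets the head where the slot was, with no contact force at tip height about 88.5, so it is in the slot. I'll lower it to the slot bottom.

```bash
python3 -m handwheel '[[[0.05,0,0,0],[0,0,0,0],[0,0,0,0]]]'; python3 go.py 488.3 218.3 189 59.5;  python3 -m handwheel '[[[0.05,0,0,0],[0,0,0,0],[0,0,0,0]]]'; python3 go.py 488.3 218.3 189 59.5
```

```text
time: 14.22
tool_pos: [488.5, 218.3, 179.7]
tcp_rot: [2.619, 1.571, 2.085]
contact_force: [0.0, 0.1, -1.0]
grip_width: 23.9
pos [488.55 218.27 179.71] psi 59.41 delta tool cm [-0.929 -0.01  -0.023] turn -0.0015 tilt [-0.0001  0.0001] q [ 0.28  0.4   1.57  0.    1.17 -0.76] F [ 0.04  0.11 -0.96] M [-0.014 -0.042 -0.081] w 23.88 t 14.2167
time: 14.47
tool_pos: [488.7, 218.3, 179.5]
tcp_rot: [0.92, 1.57, 0.386]
contact_force: [0.1, -0.4, 3.1]
grip_width: 24.2
pos [488.66 218.28 179.5 ] psi 59.42 delta tool cm [-0.95  -0.016 -0.032] turn -0.0015 tilt [0.0004 0.0002] q [ 0.28  0.4   1.57  0.    1.17 -0.76] F [ 0.07 -0.4   3.06] M [-0.07   0.199  0.039] w 24.23 t 14.4667
```

The driver touches the slot bottom at TCP 179.5, so the head is at about 93 mm. I'll turn clockwise while following the sink.

```bash
python3 -m handwheel '[[[0,0,0,0.05],[0,0,0,0.05],[0.01,0,0,0.05],[0.02,0,0,0.05],[0.015,0,0,0.05],[0,0,0,0],[0,0,0,0]]]'; python3 go.py 488.3 218.3 189 59.5
```

```text
time: 15.05
tool_pos: [488.6, 218.2, 179.1]
tcp_rot: [0.496, 1.57, -0.286]
contact_force: [-0.8, -1.1, 3.8]
grip_width: 23.6
pos [488.64 218.16 179.06] psi 45.18 delta tool cm [-0.995 -0.014 -0.034] turn -0.2499 tilt [ 0.0004 -0.0001] q [ 0.28  0.4   1.57 -0.    1.17 -0.51] F [-0.76 -1.11  3.77] M [-0.308  0.3    0.022] w 23.64 t 15.05
```

```bash
python3 -m handwheel '[[[0.015,0,0,0.05],[0.015,0,0,0.05],[0.015,0,0,0.05],[0.015,0,0,0.05],[0,0,0,0],[0,0,0,0]]]'; python3 go.py 488.3 218.3 189 59.5
```

```text
time: 15.55
tool_pos: [488.4, 218.1, 178.4]
tcp_rot: [-0.986, 1.57, -1.968]
contact_force: [-2.0, -1.9, 4.8]
grip_width: 23.8
pos [488.45 218.08 178.4 ] psi 33.78 delta tool cm [-1.06  -0.    -0.027] turn -0.4489 tilt [-0.0001 -0.0003] q [ 0.28  0.4   1.57 -0.    1.17 -0.31] F [-2.02 -1.91  4.78] M [-0.633  0.543  0.004] w 23.77 t 15.55
```

```bash
python3 -m handwheel '[[[0.015,0,0,0.05],[0.015,0,0,0.05],[0.015,0,0,0.05],[0.015,0,0,0.05],[0,0,0,0],[0,0,0,0]]]'; python3 go.py 488.3 218.3 189 59.5
```

```text
time: 16.05
tool_pos: [488.3, 218.0, 177.8]
tcp_rot: [-1.194, 1.57, -2.376]
contact_force: [-1.6, -2.6, 5.8]
grip_width: 23.3
pos [488.28 217.98 177.78] psi 22.31 delta tool cm [-1.122  0.013 -0.029] turn -0.6492 tilt [-0.0005 -0.0005] q [ 0.28  0.4   1.57 -0.    1.17 -0.11] F [-1.63 -2.57  5.81] M [-0.747  0.758  0.062] w 23.34 t 16.05
```

```bash
python3 -m handwheel '[[[0.015,0,0,0.05],[0.01,0,0,0.04],[0,0,0,0],[0,0,0,0]]]'; python3 go.py 488.3 218.3 189 59.5
```

```text
time: 16.38
tool_pos: [488.2, 217.9, 177.5]
tcp_rot: [-1.178, 1.57, -2.449]
contact_force: [-2.4, -2.7, 5.8]
grip_width: 24.0
pos [488.2  217.95 177.51] psi 17.15 delta tool cm [-1.149  0.019 -0.03 ] turn -0.7391 tilt [-0.0007 -0.0006] q [ 0.28  0.4   1.57 -0.    1.17 -0.02] F [-2.4  -2.67  5.75] M [-0.71   0.783  0.037] w 23.96 t 16.3833
```

```bash
python3 -m handwheel '[[[0.01,0,0,0.04],[0.01,0,0,0.04],[0,0,0,0],[0,0,0,0]]]'; python3 go.py 488.3 218.3 189 59.5
```

```text
time: 16.72
tool_pos: [488.1, 217.9, 177.2]
tcp_rot: [-1.198, 1.57, -2.549]
contact_force: [-2.7, -2.6, 5.8]
grip_width: 23.7
pos [488.12 217.93 177.25] psi 12.57 delta tool cm [-1.176  0.024 -0.032] turn -0.8192 tilt [-0.001  -0.0007] q [ 0.28  0.4   1.57 -0.    1.17  0.06] F [-2.74 -2.65  5.77] M [-0.743  0.787  0.067] w 23.67 t 16.7167
```

```bash
python3 -m handwheel '[[[0.01,0,0,0.04],[0.01,0,0,0.04],[0,0,0,0],[0,0,0,0]]]'; python3 go.py 488.3 218.3 189 59.5
```

```text
time: 17.05
tool_pos: [488.1, 218.0, 177.2]
tcp_rot: [-1.191, 1.57, -2.622]
contact_force: [-3.0, -1.2, 6.0]
grip_width: 23.7
pos [488.05 217.98 177.16] psi 7.99 delta tool cm [-1.184  0.028 -0.028] turn -0.899 tilt [-0.0011 -0.0006] q [ 0.28  0.4   1.57 -0.    1.16  0.14] F [-2.97 -1.22  5.98] M [-0.661  0.953  0.142] w 23.74 t 17.05
```

```bash
python3 -m handwheel '[[[0.01,0,0,0.03],[0,0,0,0],[0,0,0,0]]]'; python3 go.py 488.3 218.3 189 59.5
```

```text
time: 17.3
tool_pos: [488.0, 218.0, 177.1]
tcp_rot: [-1.182, 1.57, -2.643]
contact_force: [-4.1, -2.1, 6.6]
grip_width: 23.9
pos [488.03 218.04 177.14] psi 6.29 delta tool cm [-1.186  0.028 -0.022] turn -0.9287 tilt [-0.001  -0.0006] q [ 0.28  0.4   1.57 -0.    1.16  0.17] F [-4.06 -2.12  6.6 ] M [-0.7    0.999  0.244] w 23.94 t 17.3
```

The moment rose 0.06 → 0.14 → 0.24 N m and the sinking stopped at TCP 177.15, so the screw is at its stop. I'll relax the torque slightly and lift straight out.

```bash
python3 -m handwheel '[[[0,0,0,-0.04],[-0.03,0,0,-0.03],[0,0,0,0],[0,0,0,0]]]'; python3 go.py 488.3 218.3 189 59.5
```

```text
time: 17.63
tool_pos: [488.1, 218.0, 177.2]
tcp_rot: [-1.331, 1.57, -2.724]
contact_force: [-3.3, -2.8, 6.3]
grip_width: 24.2
pos [488.09 218.03 177.18] psi 10.2 delta tool cm [-1.182  0.024 -0.023] turn -0.8605 tilt [-0.0011 -0.0005] q [ 0.28  0.4   1.57 -0.    1.16  0.1 ] F [-3.33 -2.84  6.35] M [-0.655  0.991  0.046] w 24.24 t 17.6333
```

```bash
python3 -m handwheel '[[[-0.3,0,0,0],[-0.5,0,0,0],[-1,0,0,0],[0,0,0,0]]]'; python3 -m handwheel '[[[-2,0,0,0],[-2,0,0,0],[-2,0,0,0],[-2,0,0,-0.1],[0,0,0,-0.12],[0,0,0,-0.12],[0,0,0,-0.12],[0,0,0,-0.12]]]'; python3 -m handwheel '[[[0,0,0,-0.12],[0,0,0,-0.12],[0,0,0,-0.12],[0,0,0,-0.12],[0,0,0,-0.1],[0,0,0,0],[0,0,0,0]]]';python3 go.py 543.3 -242.5 276 77.06
```

```text
time: 17.97
tool_pos: [490.0, 218.8, 197.3]
tcp_rot: [1.764, 1.566, 0.37]
contact_force: [0.9, 0.6, 0.0]
grip_width: 23.6
time: 18.63
tool_pos: [488.9, 218.5, 275.8]
tcp_rot: [1.267, 1.569, 0.459]
contact_force: [0.1, 0.5, -1.4]
grip_width: 23.9
time: 19.22
tool_pos: [488.8, 218.4, 275.5]
tcp_rot: [0.71, 1.57, 0.473]
contact_force: [0.3, -0.0, -0.4]
grip_width: 24.1
pos [488.85 218.41 275.5 ] psi 76.43 delta tool cm [ -0.069 -43.527  16.107] turn -0.011 tilt [0.0011 0.0005] q [ 0.28  0.33  1.41  0.    1.4  -1.06] F [ 0.34 -0.01 -0.43] M [ 0.067 -0.024 -0.011] w 24.05 t 19.2167
```

```bash
python3 -m handwheel '[[[0,-3,1.1,-0.011],[0,-3.6,1.3,0],[0,-3.6,1.3,0],[0,-3.6,1.3,0],[0,-3.6,1.3,0],[0,-3.6,1.3,0],[0,-3.6,1.3,0],[0,-3.6,1.3,0]]]'; python3 -m handwheel '[[[0,-3.6,1.3,0],[0,-3.6,1.4,0],[0,-3.6,1.4,0],[0,-3,1.3,0],[0,-1,0.5,0],[0,0,0,0],[0,0,0,0]]]';python3 go.py 543.3 -242.5 276 77.06
```

```text
time: 19.88
tool_pos: [525.5, -81.2, 275.5]
tcp_rot: [0.185, 1.57, -0.041]
contact_force: [1.1, 0.4, -0.9]
grip_width: 23.8
time: 20.47
tool_pos: [550.2, -236.7, 274.7]
tcp_rot: [2.149, 1.57, 1.924]
contact_force: [0.1, 1.1, -0.8]
grip_width: 23.9
pos [ 550.16 -236.66  274.73] psi 77.07 delta tool cm [-0.128 -0.723 -0.538] turn 0.0002 tilt [-0.0004  0.001 ] q [-0.53  0.45  1.22  0.    1.47 -1.88] F [ 0.14  1.14 -0.84] M [ 0.035 -0.028  0.033] w 23.95 t 20.4667
```

```bash
python3 -m handwheel '[[[0,-0.72,-0.54,0],[0,0,0,0],[2,0,0,0],[2,0,0,0],[2,0,0,0],[1.5,0,0,0],[0,0,0,0],[0,0,0,0]]]';python3 go.py 543.3 -242.5 106.6 77.06
python3 - <<'E'
from h import *
cap('scene','s5');cap('top','t5')
s=cv2.imread('pics/s5.png'); s0=cv2.imread('pics/scene0.png')
a=cv2.resize(s[110:190,150:230],(400,400),interpolation=2); b=cv2.resize(s[205:245,290:340],(400,320),interpolation=2);c=cv2.resize(s0[205:245,290:340],(400,320),interpolation=2)
o=np.zeros((400,800,3),np.uint8);o[:,:400]=a;o[:320,400:]=b;cv2.imwrite('pics/c5.png',o)
E
```

```text
time: 21.13
tool_pos: [543.2, -241.6, 200.2]
tcp_rot: [2.653, 1.57, 2.431]
contact_force: [-0.2, 0.1, 0.6]
grip_width: 24.0
pos [ 543.18 -241.57  200.23] psi 77.28 delta tool cm [ 9.363 -0.092  0.04 ] turn 0.0038 tilt [-0.0008  0.0007] q [-0.55  0.49  1.36  0.    1.29 -1.9 ] F [-0.24  0.08  0.64] M [-0.022  0.021 -0.01 ] w 23.97 t 21.1333
```

View pics/c5.png

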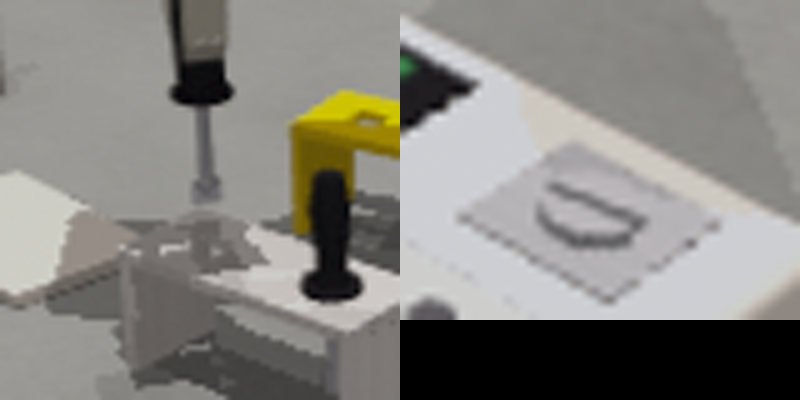

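The screw's slot has turned clockwise (crop right, at about (597,205)) and the driver hangs straight at crop left (205,190). Now I'll insert it.

```bash
python3 -m handwheel '[[[0.5,-0.09,0.04,0],[1,0,0,0],[0.5,0,0,0],[0,0,0,0],[0,0,0,0]]]';python3 go.py 543.3 -242.5 106.6 77.06
```

```text
time: 21.65
tool_pos: [543.3, -243.4, 179.5]
tcp_rot: [2.742, 1.569, 2.52]
contact_force: [-0.5, 0.0, -0.1]
grip_width: 23.8
pos [ 543.31 -243.38  179.48] psi 77.23 delta tool cm [ 7.288  0.082 -0.011] turn 0.003 tilt [-0.0011  0.0008] q [-0.55  0.51  1.39  0.    1.24 -1.9 ] F [-0.47  0.01 -0.06] M [-0.04   0.062 -0.009] w 23.77 t 21.65
```

```bash
python3 -m handwheel '[[[0.5,0.05,0,0],[1,0,0,0],[0.5,0,0,0],[0,0,0,0],[0,0,0,0]]]';python3 go.py 543.3 -242.5 106.6 77.06
```

```text
time: 22.07
tool_pos: [543.4, -242.9, 159.4]
tcp_rot: [2.755, 1.57, 2.533]
contact_force: [-0.2, -0.5, -1.8]
grip_width: 23.8
pos [ 543.42 -242.87  159.44] psi 77.23 delta tool cm [ 5.284  0.031 -0.014] turn 0.003 tilt [-0.0011  0.0007] q [-0.55  0.53  1.42  0.    1.2  -1.9 ] F [-0.24 -0.46 -1.85] M [-0.022 -0.038  0.025] w 23.84 t 22.0667
```

```bash
python3 -m handwheel '[[[1,0,0,0],[1,0,0,0],[1,0,0,0],[1,0,0,0],[0.5,0,0,0],[0,0,0,0],[0,0,0,0]]]';python3 go.py 543.3 -242.5 106.6 77.06
```

```text
time: 22.65
tool_pos: [543.6, -243.0, 114.6]
tcp_rot: [2.734, 1.57, 2.511]
contact_force: [0.9, -0.3, -0.8]
grip_width: 24.0
pos [ 543.59 -242.98  114.65] psi 77.23 delta tool cm [ 0.805  0.04  -0.039] turn 0.003 tilt [-0.0007  0.0005] q [-0.55  0.57  1.47  0.    1.1  -1.9 ] F [ 0.9  -0.31 -0.82] M [0.022 0.052 0.039] w 23.99 t 22.65
```

```bash
python3 -m handwheel '[[[0.3,0,0,0],[0.3,0,0,0],[0.1,0,0,0],[0,0,0,0],[0,0,0,0]]]';python3 go.py 543.3 -242.5 106.6 77.06;python3 -m handwheel '[[[0.05,0,0,0],[0,0,0,0],[0,0,0,0]]]';python3 go.py 543.3 -242.5 106.6 77.06
```

```text
time: 23.07
tool_pos: [543.7, -243.0, 108.2]
tcp_rot: [0.214, 1.571, -0.009]
contact_force: [-0.3, -0.4, -1.9]
grip_width: 23.9
pos [ 543.74 -243.04  108.19] psi 77.23 delta tool cm [ 0.159  0.043 -0.055] turn 0.003 tilt [ 0.0002 -0.    ] q [-0.55  0.58  1.48  0.    1.08 -1.9 ] F [-0.27 -0.43 -1.85] M [-0.018  0.03  -0.01 ] w 23.87 t 23.0667
time: 23.32
tool_pos: [543.7, -243.0, 107.7]
tcp_rot: [0.253, 1.571, 0.03]
contact_force: [0.3, -0.1, -1.6]
grip_width: 23.5
pos [ 543.74 -243.05  107.7 ] psi 77.23 delta tool cm [ 0.11   0.044 -0.055] turn 0.003 tilt [0.0002 0.    ] q [-0.55  0.58  1.48  0.    1.08 -1.9 ] F [ 0.29 -0.07 -1.56] M [ 0.017 -0.017 -0.035] w 23.46 t 23.3167
```

```bash
python3 -m handwheel '[[[0.05,0,0,0],[0.03,0,0,0],[0,0,0,0],[0,0,0,0]]]';python3 go.py 543.3 -242.5 106.6 77.06;python3 -m handwheel '[[[0.05,0,0,0],[0,0,0,0],[0,0,0,0]]]';python3 go.py 543.3 -242.5 106.6 77.06
```

```text
time: 23.65
tool_pos: [543.7, -243.0, 106.7]
tcp_rot: [2.086, 1.571, 1.863]
contact_force: [0.6, 0.4, -1.6]
grip_width: 24.0
pos [ 543.69 -242.98  106.74] psi 77.24 delta tool cm [ 0.014  0.038 -0.049] turn 0.0031 tilt [-0.      0.0001] q [-0.55  0.58  1.48  0.    1.08 -1.9 ] F [ 0.64  0.43 -1.55] M [-0.007 -0.005 -0.023] w 23.96 t 23.65
time: 23.9
tool_pos: [543.7, -243.0, 106.7]
tcp_rot: [-0.066, 1.57, -0.289]
contact_force: [-0.2, 0.8, 3.6]
grip_width: 24.0
pos [ 543.74 -243.03  106.68] psi 77.24 delta tool cm [ 0.008  0.042 -0.054] turn 0.0031 tilt [ 0.0003 -0.0001] q [-0.55  0.58  1.48  0.    1.08 -1.9 ] F [-0.22  0.85  3.59] M [0.174 0.177 0.021] w 23.97 t 23.9
```

The flange is resting on the rack. I'll release it and rise straight up.

```bash
python3 -m handwheel '[[[0,0,0,0],[0,0,0,0],[0,0,0,0],[0,0,0,0],[0,0,0,0],[0,0,0,0],[0,0,0,0],[0,0,0,0]]]' 1;python3 -m handwheel '[[[0,0,0,0],[-1,0,0,0],[-2,0,0,0],[-2,0,0,0],[-2,0,0,0],[-2,0,0,0],[-2,0,0,0],[-2,0,0,0]]]'; python3 -m handwheel '[[[0,0,-2,0],[0,0,-3,0],[0,0,-3,0],[0,0,-3,0],[0,0,0,0],[0,0,0,0]]]'
python3 go.py 543.3 -242.5 106.6 77.06
python3 - <<'E'
from h import *
np.set_printoptions(precision=1,suppress=True)
_,ds=cap('scene','s6');_,dt=cap('top','t6')
s=cv2.imread('pics/s6.png');t=cv2.imread('pics/t6.png')
o=np.zeros((600,800,3),np.uint8);o[:,:400]=0
o[:400,:400]=cv2.resize(s[100:200,150:250],(400,400),interpolation=2);o[:400,400:]=cv2.resize(t[130:230,310:410],(400,400),interpolation=2)
o[400:,:266]=cv2.resize(s[205:245,290:340],(266,200),interpolation=2)
o[400:,400:]=cv2.resize(t[100:200,130:330],(400,200),interpolation=2)
cv2.imwrite('pics/c6.png',o)
for n,d in(('now',ds),('before',np.load('pics/scene0_d.npy'))):
    P=np.array([world('scene',u,v,d[v,u]) for v in range(215,242) for u in range(298,330)])
    r=np.hypot(P[:,0]-488.5,P[:,1]-218.3); print(n,'head',np.median(P[r<10,2]),'plate',np.median(P[(r>24)&(r<32),2]))
P=np.array([world('scene',u,v,ds[v,u]) for v in range(125,165) for u in range(180,205)])
q=P[(P[:,2]>100)&(P[:,2]<170)&(abs(P[:,0]-543)<30)&(abs(P[:,1]+243)<30)]
print('driver top',q[:,2].max(), [q[(q[:,2]>a)&(q[:,2]<a+20)].mean(0) for a in(100,120,140)])
E
```

```text
time: 24.57
tool_pos: [543.7, -243.0, 106.3]
tcp_rot: [1.601, 1.571, 1.379]
contact_force: [1.5, 0.5, -0.2]
grip_width: 72.5
time: 25.23
tool_pos: [543.6, -243.0, 238.3]
tcp_rot: [-0.211, 1.57, -0.434]
contact_force: [0.3, -1.6, -0.1]
grip_width: 91.6
time: 25.73
tool_pos: [435.8, -218.7, 237.6]
tcp_rot: [-0.301, 1.569, -0.524]
contact_force: [0.4, -0.5, -0.1]
grip_width: 91.9
pos [ 435.83 -218.66  237.62] psi 77.19 delta tool cm [13.122  0.066 10.985] turn 0.0022 tilt [ 0.0016 -0.0009] q [-0.62  0.26  1.61  0.    1.27 -1.97] F [ 0.44 -0.51 -0.11] M [-0.019 -0.038  0.002] w 91.9 t 25.7333
now head 91.49372923239548 plate 86.16501837372903
before head 93.32093931314415 plate 86.26737635650323
driver top 163.42640275641145 [array([ 548.7, -234.3,  109.8]), array([ 548.7, -233.9,  129.9]), array([ 549.4, -235.2,  150.6])]
```

View pics/c6.png

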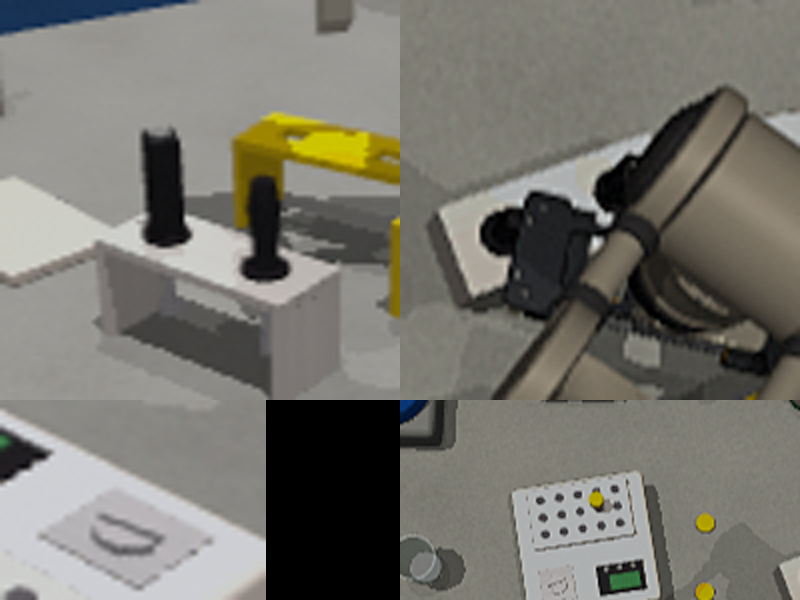

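```bash
python3 - <<'E'
from h import *
H=[]
def hd(d,hi=10):
    P=np.array([world('scene',u,v,d[v,u]) for v in range(215,242) for u in range(298,330)]); r=np.hypot(P[:,0]-488.5,P[:,1]-218.3); return np.percentile(P[r<11,2],[30,50,70,80])
for i in range(8):
    _,d=bot.capture('scene'); H.append(hd(d))
print(np.mean(H,0), hd(np.load('pics/scene0_d.npy')))
p,_=bot.capture('top'); 
cv2.imwrite('pics/c7.png',cv2.resize(p[178:206,190:225,::-1],(600,480),interpolation=2))
E
```

```text
[90.65309051 91.13405803 91.67986238 91.87483508] [92.6802342  93.25011292 93.685165   93.84870598]
```

View pics/c7.png

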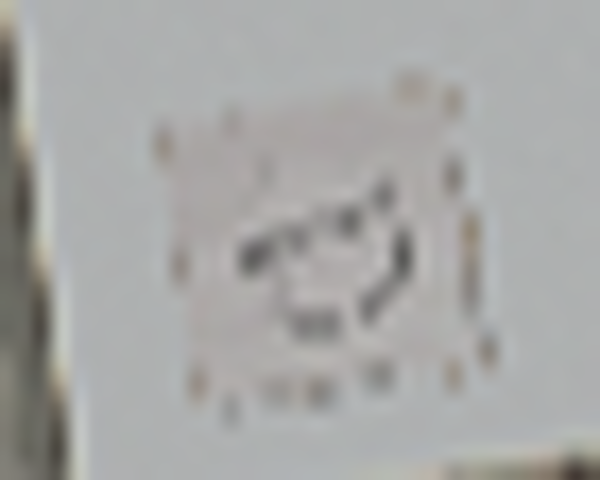

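```bash
python3 - <<'E'
from h import *
def yaw(c,a,b,z):
    d=onz(c,*a,z)-onz(c,*b,z); return np.degrees(np.arctan2(d[1],d[0]))%180, np.linalg.norm(d)
f=lambda p:((p[0]-400+.5)/8-.5+290,(p[1]+.5)/8-.5+205)
print(yaw('scene',f((548,184)),f((647,219)),91))
g=lambda p:((p[0]+.5)/17.14-.5+190,(p[1]+.5)/17.14-.5+178)
print(yaw('top',g((250,257)),g((390,188)),91))
p,_=bot.capture('scene')
cv2.imwrite('pics/c8.png',cv2.resize(p[215:240,297:329,::-1],(768,600),interpolation=2))
E
```

```text
(np.float64(114.36312362570388), np.float64(28.423701483114304))
(np.float64(118.12933182646755), np.float64(26.733107875680755))
```

View pics/c8.png

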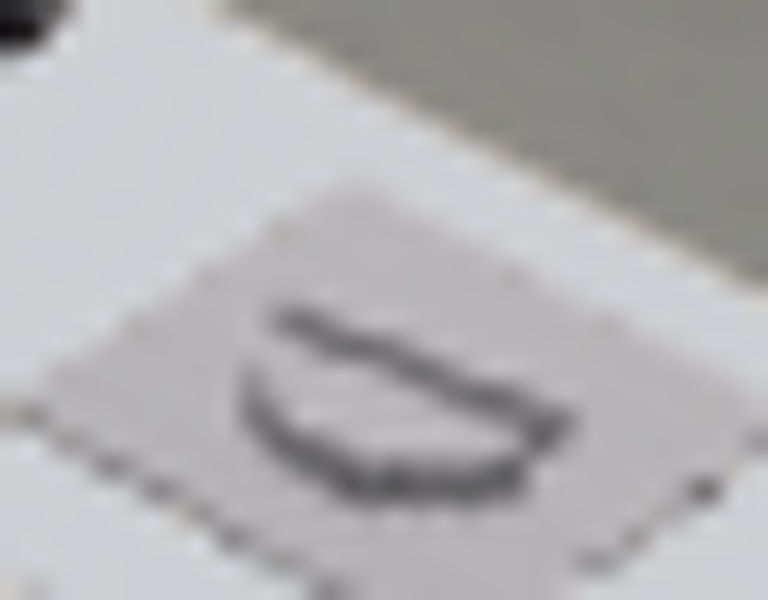

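```bash
python3 - <<'E'
from h import *
def hd(d):
    P=np.array([world('scene',u,v,d[v,u]) for v in range(215,242) for u in range(298,330)]); r=np.hypot(P[:,0]-488.5,P[:,1]-218.3)
    a=P[r<11,2]; b=P[(r>22)&(r<34),2]; return np.percentile(a,[50,70,80]),np.median(b)
print('before',[hd(np.load(f'pics/{n}_d.npy')) for n in('scene0','s1','s2')])
print('after',[hd(np.load(f'pics/{n}_d.npy')) for n in('s5','s6')])
def ht(d):
    P=np.array([world('top',u,v,d[v,u]) for v in range(178,206) for u in range(193,223)]); r=np.hypot(P[:,0]-488,P[:,1]-218.8)
    a=P[r<11,2]; b=P[(r>22)&(r<34),2]; return np.percentile(a,[50,70]),np.median(b)
print('top',[(n,ht(np.load(f'pics/{n}_d.npy'))) for n in('top0','t1','t5','t6')])
print(bot.get_obs()['time'])
E
```

```text
before [(array([93.25011292, 93.685165  , 93.84870598]), np.float64(86.36121131144205)), (array([93.48240753, 94.04476191, 94.48056082]), np.float64(86.40449276553284)), (array([93.15885287, 93.59227258, 93.933663  ]), np.float64(86.25839742320738))]
after [(array([91.41207195, 91.88689556, 92.1221413 ]), np.float64(86.34283980525367)), (array([91.44294695, 91.85941665, 91.99022237]), np.float64(86.27197539685028))]
top [('top0', (array([92.16944795, 93.5415893 ]), np.float64(85.17535105092384))), ('t1', (array([90.66976709, 93.0068304 ]), np.float64(85.41693829122255))), ('t5', (array([89.57449704, 91.52530288]), np.float64(85.32176863739767))), ('t6', (array([89.95209186, 91.78396213]), np.float64(85.55814224372375)))]
26.3333
```

The touch evidence shows the screw at its firm stop. Sinking stalled while torque rose from 0.06 to 0.24 N m, and the blade tip ended about 2.35 mm below first contact, at the home slot-bottom height. The driver hangs upright, the bystanders look in place and the gripper is clear, so I'm handing in.

```bash
python3 -c "
from plant import bot
print(bot.close_job())"
```

```text
the job is handed in; nothing more can be done
None
```

I turned the lock screw clockwise to its stop with the flat driver, hung the driver back in its hole, and handed the job in at about 26 s. No verdict was reported.

**Grasp:** The first grip closed to 28.7 mm because the handle sat about 12° off the jaws. I opened, turned and re-gripped at 24.0 mm, flat on the handle.

**Turning:** The blade reached the slot bottom at about 4 N and stayed pressed down at about 4 to 7 N while the screw turned. I stopped when the sinking stalled and the torque rose from 0.06 to 0.24 N m, just under the 0.25 N m forcing limit.

**Last checks:**
- **Driver:** It hangs upright in the hole it came from. The flange touched the rack at TCP 106.7 mm, within 0.1 mm of the pick height.
- **Bystanders:** The nut driver, tube, caps and beaker look unmoved in the last pictures; I did not measure them.
- **Gripper:** It was open and clear of everything.

**One disagreement:** The cameras show less turn than the touch readings do.

| Source | Sink | Turn |
|---|---|---|
| Blade height and tool turn | about 2.35 mm | about 0.75 rad |
| Camera depth | 1.8 to 2.0 mm | – |
| Slot direction in pictures | – | about 0.6 rad |

If the cameras are right, the head would be at about 91 mm, close to the 91.1 mm limit. I trusted the stall and the torque rise as evidence of the stop, and did not re-seat the driver to check again.

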